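# Press the cork home in the last jar

## Robot

A 6-joint arm with a two-finger parallel gripper is mounted at the origin on the work surface. World frame = base frame: x ahead of the robot, y to its left, z up, the work surface at z = 0. Lengths are in m, angles in rad, forces in N, time in s.
With the tool pointing down it reaches from about 0.3 to 0.775 m from the base axis. Payload 14.6 kg.
Tool frame: the origin (TCP) lies on the centre line of the jaws, within the pads' length; the fingertips stand 25 mm ahead of it and the grasp point (between the pads) lies 6 mm ahead of it (ctrl.tip_reach is the distance from the TCP to the fingertips, in m); z points along the fingers, y is the line along which they close (so a half turn about z gives the same grasp; the last joint's range is limited). The gripper opens to 94 mm and grips with 3 to 60 N. Pads are 16 mm wide; open, the fingers measure 119 mm over their backs; the gripper's body (75 mm by 177 mm) begins 78 mm behind the grasp point.
Start: joints at [-1.366, 0.3, 1.521, -0, 1.321, -0.067], TCP at [0.148, -0.53, 0.23] pointing down, gripper open.
Joint ranges: [-3.03, 3.03], [-0.79, 2.21], [0.23, 2.52], [-1.04, 4.18], [0, 3.07], [-2.55, 2.55]. Speed limits (rad/s): [2.22, 2.22, 2.57, 3.14, 3.14, 3.14].

## Interface

Orientations are given as [roll, pitch, yaw] about the fixed x, y, z axes, in that order (R = Rz(yaw) Ry(pitch) Rx(roll)).
In Python, from station import ctrl gives the robot as it stands. The module is installed in compiled form; this text tells all that it offers.
- The arm moves only by the tool apply_moves, never from a script. Its argument "deltas" is a list of rows, each a list of 7 numbers: the closure in counts, from 0 (fully open) to 255 (shut), then the shift along the world's x, y, z in cm, then the turn, a rotation vector about the world's x, y, z in rad. In form: [[jaw, tx, ty, tz, ax, ay, az], ...]. A call has 1 to 10 rows; each row shifts and turns the commanded pose from where the row before left it; what a row does not reach is not made up. A row lasts 1/10 s, in which the tool goes at most 50 mm and 8.59 degrees, less where a joint would pass 70% of its speed; a pose out of reach is approached as far as the arm can. A call with a gripper value outside its range is refused whole. The fingers move at their own pace and stop on an object; "grip_force" is the grip in N (left out, the last holds). Time passes only in rows, so rows that do not move let the fingers close. It gives the time, the measured TCP pose, the force, the opening and the grip force at its end, in the units of the state.
- ctrl.get_obs(): the state, without advancing time (a new reading comes with each control period).
- ctrl.camera(name): name is "scene" or "top"; returns a dict with "img" (400x640x3 uint8, red, green, blue), "K" (3x3 intrinsics, pixels), "pose" (4x4, takes a point from camera to world coordinates). Camera axes: x right, y up, looking along -z (the intrinsics and any distortion apply to the point x, -y, -z); pixel columns grow to the right and rows downward; lengths in m; the calibration is good to about 2 mm. A picture is of the moment at which its call begins. There is no depth.
- ctrl.hand_in(): hands the job in; it is judged then, once.
The state is a dict: "time_s": time; "qpos": joint angles; "joint_vel": joint speeds; "tau": joint torques, N m; "ee_pos": TCP position; "eef_rot": TCP orientation; "force": force on the tool from outside, world axes, zero at the start; "moment": the same for the moment, N m; "grip_width": finger opening in m; "grip_force": force on a finger pad.
Only numpy, scipy, OpenCV 4.12 (cv2) and the standard library are available. Lean on these libraries where they do the work, as an engineer would, in place of code of your own. Each camera call takes 0.05 s, during which the arm holds its last target. There are 200 camera calls.

## Task

One jar on the ware board still has its cork standing proud: stand it upright on the air press's bed, against the V locator under the ram, and let go of it. Then push the guarded foot pedal right down to its stop so that the ram presses the cork fully home, and let the pedal come up again, leaving the corked jar standing in the press. Leave the other jars and the things on the bench as they are.

Things in the scene. Friction and masses are not known exactly. Their poses are not given: they have to be found in the camera images.
- jar: The jar to cork: a buff stoneware cylinder 58 mm in diameter, 65 mm tall to its rim, dark brown band at its foot, 0.2 to 0.3 kg, loose, in any of the three places on the ware board. Its cork stands proud: 10 mm of the narrower plug shows between rim and lid. Origin: centre of its underside, z up along the jar; round, so yaw means nothing.
- cork (a joint): How far the jar's cork lid is pushed in, in m: 0 (proud, 10 mm gap under the lid) to 0.010 (lid down on the rim); starts at 0 to 0.0015. The lid is a disc 44 mm in diameter, 8 mm thick: the jar is 83 mm tall in all at first, 73 mm when corked. Tight fit: about 2.5 N moves it, and it stays where it is left.
- press: Bench air press, fixed: dark blue-grey C-frame, aluminium cylinder on top, 374 mm high. Base 150 mm wide; its top is the flat bed, 30 mm above the bench, reaching 77 mm in front of the ram axis. Open front towards its own -x; column 60 mm wide, 90 to 140 mm behind the ram axis (+x); overarm's underside 220 mm above the bench. Origin: on the bench below the ram axis, z up.
- nest (a point): The spot on the bed, on the ram axis and 30 mm above the bench, where the jar's underside centre belongs. Axes as the press's. Behind it two brass bars 12 mm high form a 90-degree V, open to the front; a jar touching both bars is centred here within 1 mm.
- ram (a joint): Stroke of the press ram in m: 0 up (its 32 mm round pad is 155 mm above the bed) to 0.0815 down (pad 73.5 mm above the bed). It follows the pedal in proportion all the way.
- foot_valve: Guarded foot valve, fixed: grey base plate, yellow cheeks, barred yellow roof (gaps 19 mm) 151 to 158 mm above the bench over the pedal; open in front, 140 mm wide. Origin: on the bench below the pedal's free front edge, midway across; x points into the guard, y across, z up. The roof's front lip is 12 mm behind the origin, the cheeks begin 30 mm behind it (20 mm at the top). In front is free space.
- pedal (a joint): Angle of the pedal in rad: 0 up at rest to 0.24 at its stop. Spring-loaded: at the tread point it takes about 7 N to start it, up to 19 N near the stop while the cork is being pressed in, and 12 N to hold it at the stop; it comes up by itself when let go.
- pedal_tread (a point): Point on top of the red pedal plate where it is pressed: midway across, 16 mm from its free front edge, 6 mm behind the roof's lip; moves with the pedal. Plate 112 mm wide, 8 mm thick, hinged 132 mm behind this point, 36 mm above the bench, along the foot valve's y. The point is 60 mm above the bench at rest, 28 mm at the stop; at rest the pedal rises to the front by 0.15 rad.
- board: Wooden ware board fixed on the bench, 125 x 360 mm, top 18 mm above the bench; the three jars stand in a row along its y, about 110 mm apart. Origin: underside centre.
- done_a: A finished jar, same size as the other but with its lid down on the rim: 73 mm tall in all. Leave it. Origin: underside centre.
- done_b: The other finished jar, as done_a. Leave it.
- cork_tray: Grey tray of spare corks fixed on the bench, 130 x 100 x 45 mm. Origin: underside centre.
- mallet: Rubber mallet lying on the bench: black head 46 mm in diameter and 70 mm long along its y at the origin, wooden handle reaching 170 mm to its -x. Leave it.
- rib: Flat wooden potter's rib, 100 x 50 x 6 mm, lying on the bench. Leave it.
- loop_tool: Trimming tool lying on the bench along its x, 190 mm long, 14 mm thick. Leave it.
- brush_pot: Empty pottery beaker 76 mm wide and 95 mm tall, standing. Leave it.

How it is judged:
On the way, in this order (a step that is already met when the one before it is completed fails the run):
1. the jar, its cork still proud, stands upright on the press bed under the ram and is let go (horizontal distance between jar and nest below 0.008 m and z of jar in the frame of nest between -0.003 and 0.003 m and angle between jar's own z axis and vertical below 0.06 rad and contact force between the fingers and jar below 0.05 N and value of joint cork below 0.005 m), for 0.2 s.
2. the pedal is held down at its stop and the ram presses the cork home in the jar (value of joint pedal above 0.225 rad and value of joint cork above 0.0075 m and horizontal distance between jar and nest below 0.01 m), for 0.2 s.
At the end, for the whole second after the job is handed in: The cork is pushed in by at least 7.5 of its 10 mm, the jar stands upright (within 0.06 rad) and still on the press bed within 10 mm of the nest point, and the pedal is up again (below 0.02 rad) (value of joint cork above 0.0075 m and value of joint pedal below 0.02 rad and horizontal distance between jar and nest below 0.01 m and z of jar in the frame of nest between -0.003 and 0.003 m and angle between jar's own z axis and vertical below 0.06 rad and linear speed of jar below 0.01 m/s); the robot touches nothing.
It fails at once if a finished jar is shifted by more than 30 mm or tipped (distance of any of done_a, done_b from where it was at the start of the episode above 0.03 m or angle between any of done_a, done_b's own z axis and vertical above 0.4 rad).
It fails at once if another thing on the bench is shifted by more than 40 mm (distance of any of mallet, rib, loop_tool, brush_pot from where it was at the start of the episode above 0.04 m).
It also fails if it takes over 58 s, if anything falls off the work surface, if the arm or the gripper's body presses on something with over 40 N, if the wrist force passes 120 N, or if a joint passes its speed limit or range.

## Working session

There is one attempt and no reset: what is moved stays moved. The work goes in short steps, Python scripts to look and compute and a tool call to move; the robot and the scene stay as the last step left them, time stands still between calls to the robot, and variables do not carry over. Pictures are saved under pics/ and viewed, at most 11 in all, crops included, and the job is handed in when it is done.

Besides the shell and the picture viewer there is one more tool, called after "Emit:" as a command line: name --pt "numbers of a row" for each row, then --argument value for the rest. apply_moves: Moves the arm, as the interface text tells. Its arguments: {"type":"object","properties":{"deltas":{"type":"array"},"grip_force":{"type":"number"}},"required":["deltas"]}

```bash
mkdir -p pics
cat > h.py <<'E'
import numpy as np, cv2
from station import ctrl
def snap(n,f):
    c=ctrl.camera(n); cv2.imwrite(f,c["img"][:,:,::-1]); np.savez(f[:-4]+'.npz',img=c["img"],K=c["K"],pose=c["pose"]); return c
def ray(c,u,v):
    d=np.linalg.inv(c["K"])@[u,v,1]; d=d*[1,-1,-1]; return c["pose"][:3,3],c["pose"][:3,:3]@d
def onz(c,u,v,z):
    o,d=ray(c,u,v); return o+d*(z-o[2])/d[2]
def proj(c,p):
    q=c["pose"][:3,:3].T@(np.array(p)-c["pose"][:3,3]); q=c["K"]@(q*[1,-1,-1]); return q[:2]/q[2]
E
python3 - <<'E'
from h import *
for n in("scene","top"):
    c=snap(n,f"pics/{n}0.png"); print(c["K"],c["pose"].round(3),[k for k in c])
print(ctrl.get_obs())
E
```

```text
[[464.27969364   0.         318.1200132 ]
 [  0.         464.27969364 199.36996575]
 [  0.           0.           1.        ]] [[ 0.725 -0.441  0.528  1.347]
 [ 0.688  0.439 -0.578 -0.832]
 [ 0.023  0.783  0.622  1.068]
 [ 0.     0.     0.     1.   ]] ['img', 'K', 'pose']
[[411.00331442   0.         323.40045814]
 [  0.         411.00331442 200.30461348]
 [  0.           0.           1.        ]] [[ 0.07   0.978 -0.198  0.362]
 [-0.998  0.068 -0.016  0.039]
 [-0.002  0.199  0.98   1.199]
 [ 0.     0.     0.     1.   ]] ['img', 'K', 'pose']
{'time_s': 0.1, 'qpos': array([-1.36560860e+00,  3.00429381e-01,  1.52147497e+00,  2.58798119e-05,
        1.32067489e+00, -6.66084360e-02]), 'joint_vel': array([ 0.00045616, -0.00021512, -0.0014965 ,  0.00171228, -0.00033995,
        0.00037683]), 'tau': array([ 8.25908810e-04, -5.32645655e+01, -3.53283477e+01,  7.09842844e-02,
        2.34820414e-02, -5.13202758e-05]), 'ee_pos': array([ 0.14761481, -0.52962744,  0.22995408]), 'eef_rot': array([-3.14060992e+00, -9.06792223e-05,  2.71789697e-01]), 'force': array([-0.46471363,  0.2915903 ,  0.69416494]), 'moment': array([ 0.00818584, -0.02270728,  0.03059045]), 'grip_force': 0.0, 'grip_width': 0.09410223807108163}
```

View pics/scene0.png

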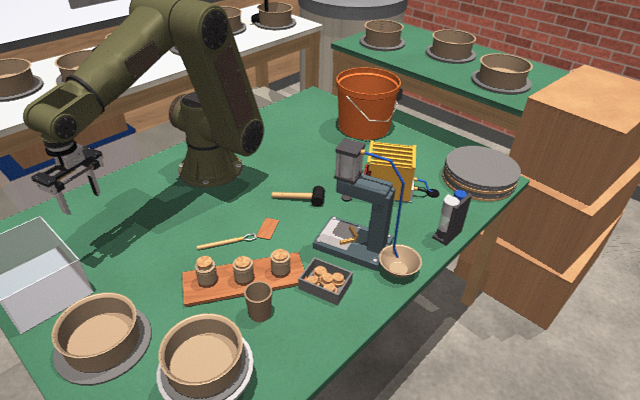

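View pics/top0.png

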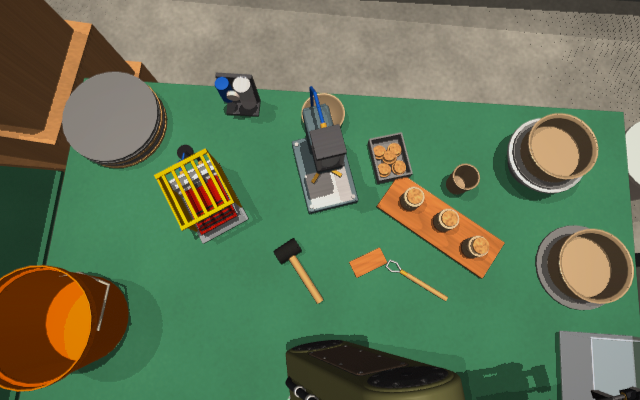

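The two views show the three jars on the board (top: (413,198), (448,218), (478,245)), the press bed near (325,180) and the foot valve near (200,195). I'll enlarge these areas next.

Run:
```python
from h import *
s=cv2.imread('pics/scene0.png');t=cv2.imread('pics/top0.png')
def cr(i,x,y,w,h): return cv2.resize(i[y:y+h,x:x+w],(400,300),interpolation=cv2.INTER_CUBIC)
m=np.vstack([np.hstack([cr(s,180,235,133,100),cr(t,385,175,133,100)]),np.hstack([cr(t,270,120,133,100),cr(t,140,140,133,100)])])
cv2.imwrite('pics/m.png',m)
m=np.vstack([np.hstack([cr(s,305,185,100,75),cr(s,340,130,100,75)]),np.hstack([cr(t,285,130,80,60),cr(t,150,145,100,75)])])
cv2.imwrite('pics/m2.png',m)
```

```text
(no output)
```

View pics/m.png

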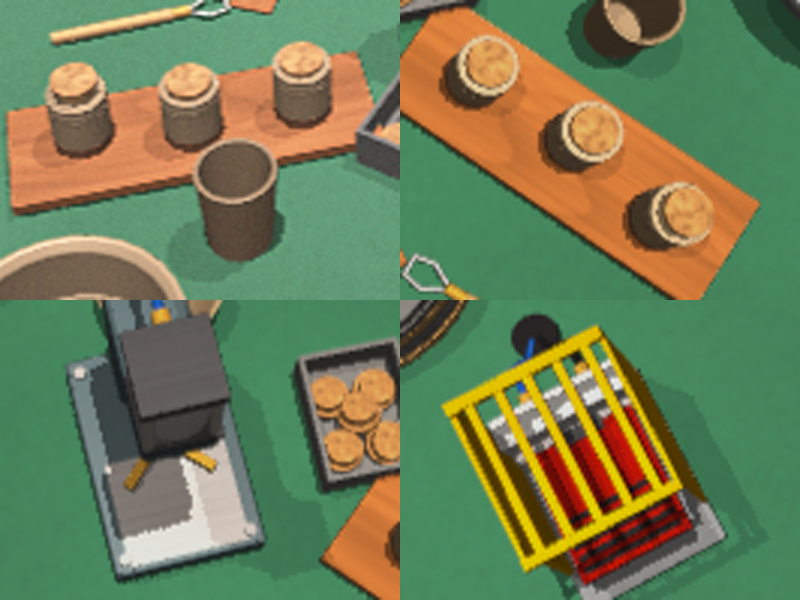

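View pics/m2.png

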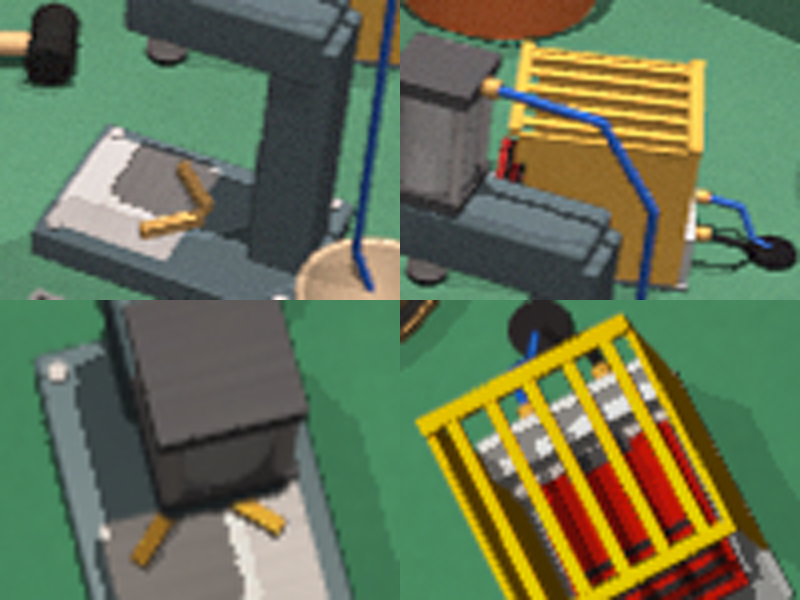

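The proud cork is on the jar at scene (205,262) and top (481,245). The V, bed front edge, guard roof and pedal front are all visible, so I'll measure them.

Run:
```python
from h import *
T=dict(np.load('pics/top0.npz'));S=dict(np.load('pics/scene0.npz'))
def tri(a,b):
    o1,d1=ray(S,*a);o2,d2=ray(T,*b);A=np.c_[d1,-d2];x=np.linalg.lstsq(A,o2-o1,rcond=None)[0]
    p,q=o1+d1*x[0],o2+d2*x[1];return (p+q)/2,np.linalg.norm(p-q)
np.set_printoptions(precision=4,suppress=True)
k=400/133
print('jar lid',tri((205,261.6),(481.1,245.5)),onz(T,481.1,245.5,.1),onz(S,205,261.6,.1))
m=lambda x,y,ox,oy,cx,cy:(ox+(x-cx)/k,oy+(y-cy)/k)
print('others',onz(T,*m(590,130,385,175,400,0),.091),onz(T,*m(492,62,385,175,400,0),.091))
P=[onz(T,*m(x,y,270,120,0,300),.03) for x,y in((118,578),(265,545),(67,367))]
print('bed FL FR BL',P,np.linalg.norm(P[0]-P[1]),np.linalg.norm(P[0]-P[2]))
y=P[0]-P[1];x=P[2]-P[0]
print('yaw',np.degrees([np.arctan2(x[1],x[0]),np.arctan2(-y[0],y[1])]))
# brass
for n,c,box in(('S',S,(335,215,365,250)),('T',T,(300,160,345,190))):
    hsv=cv2.cvtColor(c['img'],cv2.COLOR_RGB2HSV);mk=cv2.inRange(hsv,(12,110,90),(28,255,255));z=np.zeros_like(mk);a,b,e,f=box;z[b:f,a:e]=mk[b:f,a:e]
    nn,l,st,ce=cv2.connectedComponentsWithStats(z)
    for i in range(1,nn):
        if st[i,4]>8:
            v,u=np.where(l==i);(w0,w1)=((u[v.argmax()],v.max()),(u[v.argmin()],v.min()))
            print(n,st[i],onz(c,*ce[i],.04),onz(c,*w0,.04),onz(c,*w1,.04))
F=[onz(T,*m(x,y,140,140,400,300),.158) for x,y in((527,570),(682,487),(447,407),(600,330))]
print('roof FL FR BL BR',F,np.linalg.norm(F[0]-F[1]),np.linalg.norm(F[0]-F[2]))
G=[onz(T,*m(x,y,140,140,400,300),.0624) for x,y in((585,585),(692,527))]
print('pedal',G,np.linalg.norm(G[0]-G[1]))
```

```text
jar lid (array([ 0.4918, -0.3694,  0.0997]), np.float64(0.0040731452087348925)) [ 0.4906 -0.371   0.1   ] [ 0.4938 -0.3683  0.1   ]
others [ 0.5597 -0.2854  0.091 ] [ 0.6166 -0.1954  0.091 ]
bed FL FR BL [array([0.5598, 0.0963, 0.03  ]), array([ 0.6018, -0.0426,  0.03  ]), array([0.7683, 0.1631, 0.03  ])] 0.14510068558701472 0.2189120587542926
yaw [17.7747 16.8243]
S [340 226  18  19 106] [0.6818 0.0529 0.04  ] [0.6826 0.0082 0.04  ] [0.6472 0.094  0.04  ]
T [331 170  11   7  38] [0.6812 0.0255 0.04  ] [0.6714 0.0176 0.04  ] [0.688  0.0391 0.04  ]
T [311 173   8  10  36] [0.662  0.0878 0.04  ] [0.648  0.0947 0.04  ] [0.6758 0.0851 0.04  ]
roof FL FR BL BR [array([0.4709, 0.4095, 0.158 ]), array([0.5514, 0.2865, 0.158 ]), array([0.6078, 0.4987, 0.158 ]), array([0.6867, 0.3746, 0.158 ])] 0.14693947599632753 0.16336172137608493
pedal [array([0.4709, 0.3882, 0.0624]), array([0.5317, 0.2957, 0.0624])] 0.1106898284061998
```

```bash
cat >> h.py <<'E'
from scipy.spatial.transform import Rotation as Ro
def go(psi,al,p,ahead=.006,back=0.):
    """remaining shift cm and rotvec so that point `ahead` of the TCP is at p, minus back along the tool"""
    R=Ro.from_euler('z',psi)*Ro.from_euler('y',-al)*Ro.from_euler('x',np.pi)
    d=R.as_matrix()[:,2]; o=ctrl.get_obs(); R0=Ro.from_euler('xyz',o['eef_rot'])
    print('t',o['time_s'],'d',d.round(3),'dcm',((np.array(p)-(ahead+back)*d-o['ee_pos'])*100).round(2),'rot',(R*R0.inv()).as_rotvec().round(3))
    print('pos',o['ee_pos'].round(4),'q',o['qpos'].round(3),'F',o['force'].round(2),'w',round(o['grip_width'],4),'gf',round(o['grip_force'],2))
J=(.4918,-.3695,.064)
E
python3 - <<'E'
from h import *
go(-.643,.7,J,back=.12)
T=dict(np.load('pics/top0.npz'));S=dict(np.load('pics/scene0.npz'));k=400/133
for x,y,z in((140,418,.374),(225,395,.374),(150,457,.22),(220,440,.22)): print(onz(T,270+x/k,120+(y-300)/k,z))
# V apex (inner) and nest pixel check
print(proj(S,(.6935,.062,.042)),proj(T,(.6543,.0498,.03)),proj(S,(.6543,.0498,.03)))
E
```

```text
t 0.1 d [ 0.516 -0.386 -0.765] dcm [27.92 20.88 -6.96] rot [-0.135 -0.711 -0.876]
pos [ 0.1476 -0.5296  0.23  ] q [-1.366  0.3    1.521  0.     1.321 -0.067] F [-0.46  0.29  0.69] w 0.0941 gf 0.0
[0.61494607 0.07274166 0.374     ]
[0.63569895 0.01482587 0.374     ]
[0.6296395  0.06849856 0.22      ]
[0.64802553 0.01216991 0.22      ]
[354.55565866 236.9732787 ] [327.54867706 181.77680451] [342.72611831 235.67607988]
```

Emit:
apply_moves --pt "0 1.5 1.5 0 0 0 -0.13" --pt "0 2.5 2 0 0 0 -0.13" --pt "0 2.5 2 0 0 0 -0.13" --pt "0 2.5 2 0 0 0 -0.13" --pt "0 2.5 2 0 0 0 -0.13" --pt "0 2.5 2 0 0 0 -0.13" --pt "0 2.5 2 0 0 0 -0.13"

```text
time_s: 0.8
ee_pos: [0.3135, -0.3938, 0.2302]
eef_rot: [-3.141, 0.0, -0.644]
force: [-0.3, -0.6, -0.3]
grip_width: 0.094
grip_force: 0.0
```

Emit:
apply_moves --pt "0 2 1.2 0 -0.084 -0.112 0" --pt "0 2 1.2 0 -0.084 -0.112 0" --pt "0 2 1.2 0 -0.084 -0.112 0" --pt "0 2 1.2 0 -0.084 -0.112 0" --pt "0 2 1.2 0 -0.084 -0.112 0"

```text
time_s: 1.3
ee_pos: [0.413, -0.3343, 0.231]
eef_rot: [3.137, -0.706, -0.637]
force: [1.7, 0.0, -0.1]
grip_width: 0.0942
grip_force: 0.0
```

```bash
python3 -c "
from h import *
go(-.643,.7,J,back=.12)"
```

```text
t 1.3 d [ 0.516 -0.386 -0.765] dcm [ 1.38  1.34 -7.07] rot [ 0.007  0.003 -0.003]
pos [ 0.413  -0.3343  0.231 ] q [-0.794 -0.041  2.051  0.229  0.441  1.243] F [ 1.66  0.01 -0.1 ] w 0.0942 gf 0.0
```

Emit:
apply_moves --pt "0 0.7 0.7 -2.5 0 0 0" --pt "0 0.7 0.6 -2.5 0 0 0" --pt "0 0 0 -2 0 0 0" --pt "0 0 0 0 0 0 0"

```text
time_s: 1.7
ee_pos: [0.4259, -0.3208, 0.1578]
eef_rot: [3.138, -0.695, -0.636]
force: [0.3, 0.2, 1.0]
grip_width: 0.0939
grip_force: 0.0
```

```bash
python3 -c "
from h import *
snap('scene','pics/s1.png');snap('top','pics/t1.png')
go(-.643,.7,J)
s=cv2.imread('pics/s1.png')[150:350,80:347];t=cv2.imread('pics/t1.png')[150:350,320:587]
cv2.imwrite('pics/m3.png',np.hstack([cv2.resize(i,(400,300),interpolation=cv2.INTER_CUBIC) for i in(s,t)]))"
```

```text
t 1.8 d [ 0.516 -0.386 -0.765] dcm [ 6.2  -4.52 -9.22] rot [ 0.002 -0.002 -0.003]
pos [ 0.4267 -0.3219  0.1608] q [-0.745  0.084  2.112  0.26   0.256  1.236] F [ 0.36  0.78 -0.12] w 0.0939 gf 0.0
```

View pics/m3.png

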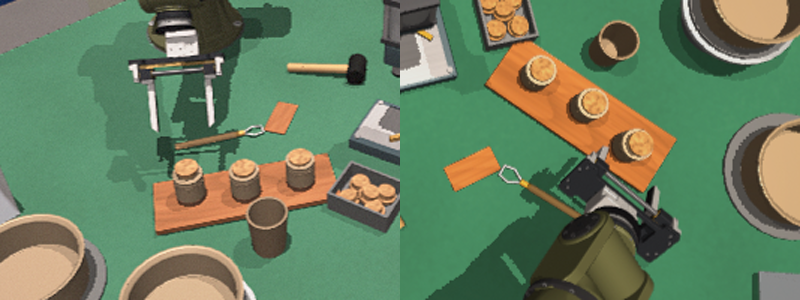

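The fingers straddle the line to the left-hand (proud) jar, and nothing is in the way. I'll advance along the tool axis.

Emit:
apply_moves --pt "0 1.03 -0.75 -1.53 0 0 0" --pt "0 1.03 -0.75 -1.53 0 0 0" --pt "0 1.03 -0.75 -1.53 0 0 0" --pt "0 0 0 0 0 0 0"

```text
time_s: 2.2
ee_pos: [0.458, -0.3449, 0.1142]
eef_rot: [3.138, -0.699, -0.637]
force: [-0.1, -0.4, 0.4]
grip_width: 0.0941
grip_force: 0.0
```

```bash
python3 -c "
from h import *
go(-.643,.7,J)"
```

```text
t 2.2 d [ 0.516 -0.386 -0.765] dcm [ 3.07 -2.23 -4.57] rot [ 0.002 -0.002 -0.003]
pos [ 0.458  -0.3449  0.1142] q [-0.734  0.257  2.045  0.393  0.154  1.108] F [-0.13 -0.36  0.44] w 0.0941 gf 0.0
```

Emit:
apply_moves --pt "0 0 0 0 0.03 0.04 0" --pt "0 0 0 0 0.03 0.04 0" --pt "0 0 0 0 0 0 0"

```text
time_s: 2.5
ee_pos: [0.458, -0.3451, 0.1169]
eef_rot: [3.137, -0.602, -0.637]
force: [-0.1, 0.9, -1.4]
grip_width: 0.0942
grip_force: 0.0
```

```bash
python3 -c "
from h import *
go(-.643,.6,J);go(-.643,.6,J,back=.05)"
```

```text
t 2.5 d [ 0.452 -0.339 -0.825] dcm [ 3.11 -2.24 -4.8 ] rot [ 0.004 -0.    -0.003]
pos [ 0.458  -0.3451  0.1169] q [-0.73   0.26   1.986  0.165  0.298  1.336] F [-0.06  0.91 -1.44] w 0.0942 gf 0.0
t 2.5 d [ 0.452 -0.339 -0.825] dcm [ 0.85 -0.55 -0.67] rot [ 0.004 -0.    -0.003]
pos [ 0.458  -0.3451  0.1169] q [-0.73   0.26   1.986  0.165  0.298  1.336] F [-0.06  0.91 -1.44] w 0.0942 gf 0.0
```

Emit:
apply_moves --pt "0 0.85 -0.6 -0.6 0 0 0" --pt "0 0.75 -0.55 -1.35 0 0 0" --pt "0 0.75 -0.55 -1.4 0 0 0" --pt "0 0.75 -0.55 -1.35 0 0 0" --pt "0 0 0 0 0 0 0"

```text
time_s: 3.0
ee_pos: [0.4883, -0.3667, 0.0669]
eef_rot: [3.138, -0.6, -0.637]
force: [-0.3, -0.8, 0.1]
grip_width: 0.094
grip_force: 0.0
```

```bash
python3 -c "
from h import *
go(-.643,.6,J)
snap('scene','pics/s2.png');snap('top','pics/t2.png')
s=cv2.imread('pics/s2.png')[215:315,140:273];t=cv2.imread('pics/t2.png')[175:275,400:533]
cv2.imwrite('pics/m4.png',np.hstack([cv2.resize(i,(400,300),interpolation=cv2.INTER_CUBIC) for i in(s,t)]))"
```

```text
t 3.0 d [ 0.452 -0.339 -0.825] dcm [ 0.08 -0.07  0.21] rot [ 0.002 -0.002 -0.004]
pos [ 0.4883 -0.3667  0.0669] q [-0.722  0.424  1.907  0.207  0.216  1.298] F [-0.25 -0.85  0.1 ] w 0.094 gf 0.0
```

View pics/m4.png

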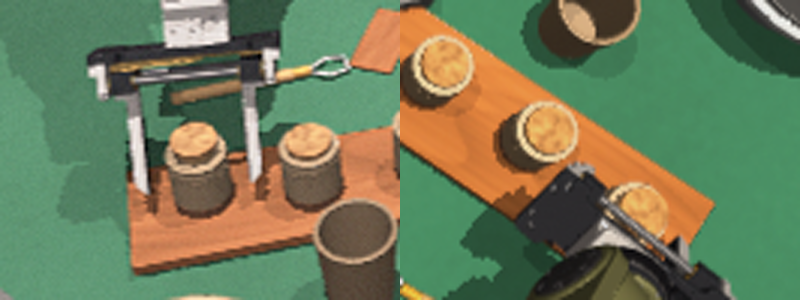

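The jar is centred between the fingers, which clear its neighbour, so I'll close on it.

Emit:
apply_moves --pt "0 0 0 0.2 0 0 0" --pt "120 0 0 0 0 0 0" --pt "255 0 0 0 0 0 0" --pt "255 0 0 0 0 0 0" --pt "255 0 0 0 0 0 0" --pt "255 0 0 0 0 0 0" --pt "255 0 0 0 0 0 0" --pt "255 0 0 0 0 0 0" --grip_force 20

```text
time_s: 3.9
ee_pos: [0.4886, -0.3668, 0.0696]
eef_rot: [3.138, -0.6, -0.637]
force: [-0.7, 0.8, 1.5]
grip_width: 0.0574
grip_force: 20.0
```

```bash
python3 -c "
from h import *
go(-.643,.6,J)"
```

```text
t 3.9 d [ 0.452 -0.339 -0.825] dcm [ 0.05 -0.07 -0.06] rot [ 0.002 -0.002 -0.004]
pos [ 0.4886 -0.3668  0.0696] q [-0.722  0.42   1.906  0.202  0.222  1.304] F [-0.71  0.79  1.48] w 0.0574 gf 20.0
```

Emit:
apply_moves --pt "255 0 0 1 0 0 0" --pt "255 0 0 2 0 0 0" --pt "255 -0.8 0.6 2.5 0 0 0" --pt "255 -1.6 1.2 2.5 0 0 0" --pt "255 -2.4 1.8 1 0 0 0" --pt "255 -2 2 0 0 0 0.05" --pt "255 0 2.5 0 0 0 0.1" --pt "255 0 3 0 0 0 0.1" --pt "255 0 3 0 0 0 0.1" --pt "255 0.5 3 0 0 0 0.1"

```text
time_s: 4.9
ee_pos: [0.425, -0.1945, 0.16]
eef_rot: [3.138, -0.6, -0.183]
force: [0.4, -0.2, -1.7]
grip_width: 0.0577
grip_force: 20.0
```

```bash
cat >> h.py <<'E'
N=(.6543,.0498,.0765)
def N_(b,dz): return (N[0]-b*np.cos(.302),N[1]-b*np.sin(.302),N[2]+dz)
E
python3 -c "
from h import *
go(.302,.6,N_(.12,.06))"
```

```text
t 4.9 d [ 0.539  0.168 -0.825] dcm [11.15 20.76 -1.85] rot [0.003 0.    0.487]
pos [ 0.425  -0.1945  0.16  ] q [-0.638 -0.041  2.2    0.545  0.492  0.697] F [ 0.44 -0.15 -1.68] w 0.0577 gf 20.0
```

Emit:
apply_moves --pt "255 0.5 2.6 0 0 0 0.06" --pt "255 0.5 2.6 0 0 0 0.06" --pt "255 1.2 2.6 0 0 0 0.06" --pt "255 1.6 2.6 -0.2 0 0 0.06" --pt "255 1.8 2.6 -0.2 0 0 0.06" --pt "255 1.8 2.6 -0.4 0 0 0.06" --pt "255 1.8 2.6 -0.5 0 0 0.06" --pt "255 1.9 2.5 -0.5 0 0 0.065" --pt "255 0 0 0 0 0 0" --pt "255 0 0 0 0 0 0"

```text
time_s: 5.9
ee_pos: [0.5363, 0.0115, 0.1415]
eef_rot: [3.138, -0.599, 0.298]
force: [-0.2, -0.3, -2.5]
grip_width: 0.0573
grip_force: 20.0
```

```bash
python3 -c "
from h import *
go(.302,.6,N_(.01,.008))
S=snap('scene','pics/s3.png');T=snap('top','pics/t3.png')
s=cv2.imread('pics/s3.png')[160:280,270:430];t=cv2.imread('pics/t3.png')[110:230,260:420]
cv2.imwrite('pics/m5.png',np.hstack([cv2.resize(i,(400,300),interpolation=cv2.INTER_CUBIC) for i in(s,t)]))"
```

```text
t 5.9 d [ 0.539  0.168 -0.825] dcm [10.53  3.44 -5.21] rot [0.003 0.    0.006]
pos [0.5363 0.0115 0.1415] q [-0.161  0.154  2.045  0.589  0.461  0.645] F [-0.19 -0.26 -2.45] w 0.0573 gf 20.0
```

View pics/m5.png

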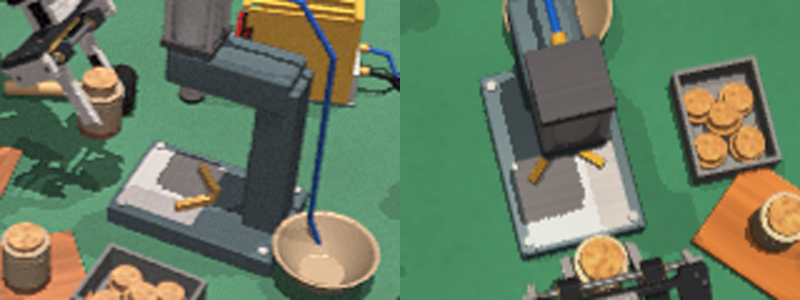

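The jar hangs upright in front of the bed, in line with the V.

```bash
python3 -c "
from h import *
T=dict(np.load('pics/t3.npz'));print(onz(T,340.8,212,.172))"
```

```text
[0.5423736  0.00961185 0.172     ]
```

Emit:
apply_moves --pt "255 1.4 0.45 -1 0 0 0" --pt "255 1.9 0.6 -1 0 0 0" --pt "255 1.9 0.6 -1 0 0 0" --pt "255 1.9 0.6 -1 0 0 0" --pt "255 1.9 0.65 -0.8 0 0 0" --pt "255 1.5 0.55 -0.4 0 0 0" --pt "255 0 0 0 0 0 0" --pt "255 0 0 0 0 0 0"

```text
time_s: 6.8
ee_pos: [0.6409, 0.0451, 0.0897]
eef_rot: [3.138, -0.6, 0.297]
force: [-0.7, 0.7, -2.8]
grip_width: 0.0574
grip_force: 20.0
```

```bash
python3 -c "
from h import *
go(.302,.6,N_(.004,0))"
```

```text
t 6.8 d [ 0.539  0.168 -0.825] dcm [ 0.63  0.25 -0.82] rot [0.003 0.    0.007]
pos [0.6409 0.0451 0.0897] q [-0.062  0.446  1.8    0.556  0.378  0.747] F [-0.7   0.73 -2.83] w 0.0574 gf 20.0
```

Emit:
apply_moves --pt "255 0 0 -0.4 0 0 0" --pt "255 0 0 -0.2 0 0 0" --pt "255 0 0 -0.1 0 0 0" --pt "255 0 0 0 0 0 0"

```text
time_s: 7.2
ee_pos: [0.6414, 0.0456, 0.0825]
eef_rot: [3.138, -0.6, 0.298]
force: [0.7, -0.2, -2.6]
grip_width: 0.0571
grip_force: 20.0
```

Emit:
apply_moves --pt "255 0 0 -0.1 0 0 0" --pt "255 0 0 0 0 0 0"

```text
time_s: 7.4
ee_pos: [0.6416, 0.0457, 0.0816]
eef_rot: [3.138, -0.6, 0.298]
force: [-0.3, 1.5, -1.9]
grip_width: 0.0572
grip_force: 20.0
```

Emit:
apply_moves --pt "255 0 0 -0.1 0 0 0" --pt "255 0 0 0 0 0 0"

```text
time_s: 7.6
ee_pos: [0.6421, 0.0457, 0.0815]
eef_rot: [3.137, -0.602, 0.298]
force: [-2.7, 0.0, 4.6]
grip_width: 0.0573
grip_force: 20.0
```

Emit:
apply_moves --pt "255 0.2 0.06 0.08 0 0 0" --pt "255 0.2 0.06 0 0 0 0" --pt "255 0.2 0.06 0 0 0 0" --pt "255 0 0 0 0 0 0"

```text
time_s: 8.0
ee_pos: [0.648, 0.0476, 0.0816]
eef_rot: [3.138, -0.601, 0.298]
force: [1.5, 0.6, -0.4]
grip_width: 0.0576
grip_force: 20.0
```

Emit:
apply_moves --pt "255 0.15 0.05 0 0 0 0" --pt "255 0 0 0 0 0 0"

```text
time_s: 8.2
ee_pos: [0.6494, 0.048, 0.0816]
eef_rot: [3.138, -0.601, 0.298]
force: [1.1, 0.3, 0.3]
grip_width: 0.0571
grip_force: 20.0
```

Emit:
apply_moves --pt "255 0.15 0.05 0 0 0 0" --pt "255 0 0 0 0 0 0"

```text
time_s: 8.4
ee_pos: [0.6508, 0.0485, 0.0815]
eef_rot: [3.138, -0.6, 0.298]
force: [-0.1, -0.8, 2.5]
grip_width: 0.0571
grip_force: 20.0
```

Emit:
apply_moves --pt "255 0.15 0.05 0 0 0 0" --pt "255 0 0 0 0 0 0"

```text
time_s: 8.6
ee_pos: [0.6521, 0.0489, 0.0816]
eef_rot: [3.138, -0.6, 0.298]
force: [-7.0, -2.8, 7.7]
grip_width: 0.0576
grip_force: 20.0
```

Emit:
apply_moves --pt "255 0.15 0.05 0 0 0 0" --pt "255 0 0 0 0 0 0"

```text
time_s: 8.8
ee_pos: [0.6536, 0.0496, 0.0819]
eef_rot: [3.138, -0.6, 0.298]
force: [-9.6, -0.9, 11.8]
grip_width: 0.0573
grip_force: 20.0
```

```bash
python3 -c "
from h import *
go(.302,.6,N_(.0,0))
S=snap('scene','pics/s4.png');T=snap('top','pics/t4.png')
s=cv2.imread('pics/s4.png')[185:260,305:405];t=cv2.imread('pics/t4.png')[140:215,275:375]
cv2.imwrite('pics/m6.png',np.hstack([cv2.resize(i,(400,300),interpolation=cv2.INTER_CUBIC) for i in(s,t)]))"
```

```text
t 8.8 d [ 0.539  0.168 -0.825] dcm [-0.25 -0.08 -0.05] rot [0.003 0.001 0.006]
pos [0.6536 0.0496 0.0819] q [-0.052  0.482  1.767  0.552  0.371  0.757] F [-9.59 -0.9  11.79] w 0.0573 gf 20.01
```

View pics/m6.png

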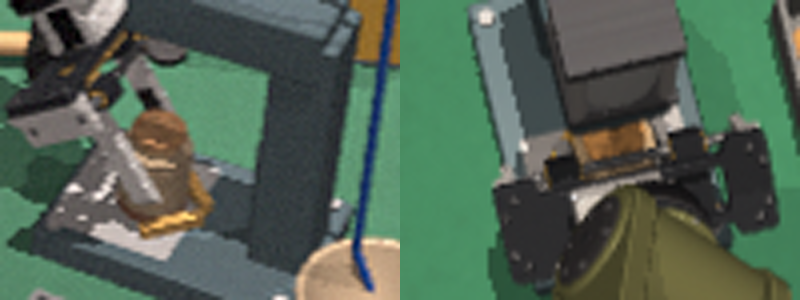

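The jar stands in the V, with the contact force rising on both axes. I'll ease off slightly, open, and back out.

Emit:
apply_moves --pt "255 -0.05 -0.02 0 0 0 0" --pt "180 0 0 0 0 0 0" --pt "100 0 0 0 0 0 0" --pt "0 0 0 0 0 0 0" --pt "0 0 0 0 0 0 0" --pt "0 0 0 0 0 0 0" --pt "0 0 0 0 0 0 0" --pt "0 0 0 0 0 0 0" --grip_force 5

```text
time_s: 9.7
ee_pos: [0.653, 0.0493, 0.0812]
eef_rot: [3.138, -0.6, 0.298]
force: [-0.1, -0.5, -0.4]
grip_width: 0.0928
grip_force: 0.0
```

```bash
python3 -c "
from h import *
go(.302,.6,N_(.0,0))"
```

```text
t 9.7 d [ 0.539  0.168 -0.825] dcm [-0.19 -0.05  0.02] rot [0.003 0.001 0.006]
pos [0.653  0.0493 0.0812] q [-0.052  0.482  1.768  0.553  0.37   0.756] F [-0.08 -0.52 -0.4 ] w 0.0928 gf 0.0
```

Emit:
apply_moves --pt "0 -1 -0.3 0 0 0 0" --pt "0 -2 -0.62 0 0 0 0" --pt "0 -2 -0.62 0.2 0 0 0" --pt "0 -2 -0.62 0.5 0 0 0" --pt "0 -2.5 -0.75 1 0 0 0" --pt "0 -3 -0.9 2 0 0 0" --pt "0 -2 -0.6 2 0 0 0" --pt "0 0 0 0 0 0 0"

```text
time_s: 10.5
ee_pos: [0.5068, 0.0046, 0.1405]
eef_rot: [3.136, -0.603, 0.298]
force: [0.5, 0.9, 0.4]
grip_width: 0.0937
grip_force: 0.0
```

```bash
cat >> h.py <<'E'
# foot valve: psi .578; front edge (.501,.3418,.0624); hinge 132 behind tread, z .036
PS=.578; X=np.array([np.cos(PS),np.sin(PS),0]); O=np.array([.501,.3418,0])
E
python3 -c "
from h import *
go(PS,.75,O+.012*X+[0,0,.12],ahead=.025,back=0)
T=snap('top','pics/t5.png')
S=snap('scene','pics/s5.png')
s=cv2.imread('pics/s5.png')[185:260,305:405];t=cv2.imread('pics/t5.png')[140:290,150:350]
cv2.imwrite('pics/m7.png',np.hstack([cv2.resize(i,(400,300),interpolation=cv2.INTER_CUBIC) for i in(s,t)]))"
```

```text
t 10.5 d [ 0.571  0.372 -0.732] dcm [-1.   33.45 -0.22] rot [ 0.067 -0.132  0.283]
pos [0.5068 0.0046 0.1405] q [-0.191  0.093  2.12   0.631  0.46   0.578] F [0.54 0.88 0.36] w 0.0937 gf 0.0
```

View pics/m7.png

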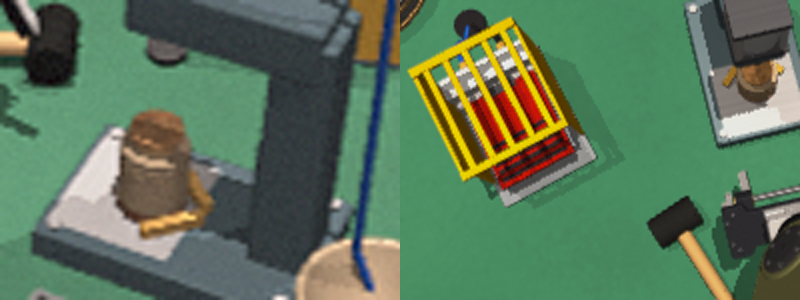

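The jar is standing upright in the V and has been let go; the pedal and guard are unobstructed. Next I'll go to the valve with the gripper closed.

```bash
python3 -c "
from h import *
S=dict(np.load('pics/s5.npz'));print(onz(S,343.75,215.5,.113))"
```

```text
[0.65034449 0.0522594  0.113     ]
```

Emit:
apply_moves --pt "255 -1 2 0 0 0 0" --pt "255 -1 3 0 0 0 0.03" --pt "255 -1 3 0 0 0 0.03" --pt "255 -1 3 0 0 0 0.03" --pt "255 -1 3 0 0 0 0.03" --pt "255 -0.5 3 0 0 0 0.03" --pt "255 -0.5 3 0 0 0 0.04" --pt "255 -0.5 3 0 0 0 0.04" --pt "255 -0.5 3 0 0 0 0.05" --pt "255 0 3 0 0 0 0" --grip_force 30

```text
time_s: 11.6
ee_pos: [0.4375, 0.2967, 0.1371]
eef_rot: [3.138, -0.598, 0.58]
force: [0.6, 0.2, 0.2]
grip_width: 0.0174
grip_force: 0.0
```

```bash
python3 -c "
from h import *
go(PS,.7,O-.03*X+[0,0,.09],ahead=.025,back=0)"
```

```text
t 11.6 d [ 0.54   0.352 -0.765] dcm [ 2.49  1.99 -2.8 ] rot [ 0.058 -0.084 -0.   ]
pos [0.4375 0.2967 0.1371] q [0.51  0.131 2.084 0.113 0.33  1.406] F [0.61 0.19 0.18] w 0.0174 gf 0.0
```

Emit:
apply_moves --pt "255 0.8 0.7 -0.8 0.03 -0.042 0" --pt "255 0.8 0.7 -1 0.028 -0.042 0" --pt "255 0.9 0.6 -1 0 0 0" --pt "255 0 0 0 0 0 0"

```text
time_s: 12.0
ee_pos: [0.4628, 0.3156, 0.1078]
eef_rot: [-3.141, -0.698, 0.576]
force: [0.3, -0.6, -0.3]
grip_width: 0.0004
grip_force: 0.0
```

```bash
python3 -c "
from h import *
go(PS,.7,O+.018*X+[0,0,.07],ahead=.025,back=0)
T=snap('top','pics/t6.png')
S=snap('scene','pics/s6.png')
s=cv2.imread('pics/s6.png')[130:205,330:430];t=cv2.imread('pics/t6.png')[150:270,130:290]
cv2.imwrite('pics/m8.png',np.hstack([cv2.resize(i,(400,300),interpolation=cv2.INTER_CUBIC) for i in(s,t)]))"
```

```text
t 12.0 d [ 0.54   0.352 -0.765] dcm [ 3.97  2.72 -1.87] rot [ 0.001 -0.001  0.002]
pos [0.4628 0.3156 0.1078] q [0.516 0.245 2.081 0.322 0.124 1.205] F [ 0.27 -0.56 -0.27] w 0.0004 gf 0.0
```

View pics/m8.png

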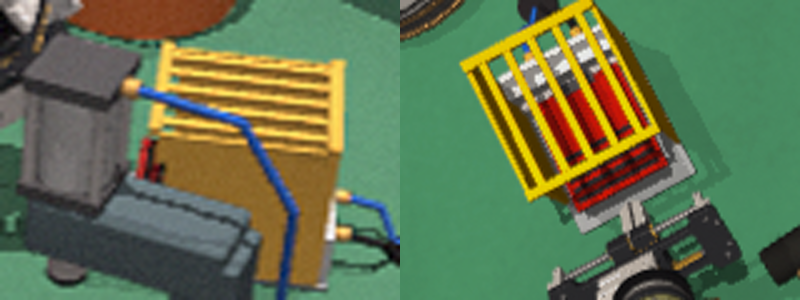

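The closed fingers point at the pedal's middle, below the lip. I'll reduce the tilt a bit to keep joint 5 off its limit, then move in.

Emit:
apply_moves --pt "255 0 0 0 -0.049 0.075 0" --pt "255 0 0 0 -0.049 0.075 0" --pt "255 0 0 0 0 0 0"

```text
time_s: 12.4
ee_pos: [0.4642, 0.3158, 0.112]
eef_rot: [3.14, -0.525, 0.576]
force: [0.8, 0.4, -0.9]
grip_width: 0.0
grip_force: 0.0
```

```bash
python3 -c "
from h import *
go(PS,.52,O+.017*X+[0,0,.075],ahead=.025,back=0)"
```

```text
t 12.4 d [ 0.416  0.271 -0.868] dcm [ 4.06  2.85 -1.53] rot [-0.002  0.004  0.002]
pos [0.4642 0.3158 0.112 ] q [0.52  0.259 1.972 0.071 0.388 1.457] F [ 0.76  0.38 -0.88] w 0.0 gf 0.0
```

Emit:
apply_moves --pt "255 1.5 1.05 0 0 0 0" --pt "255 1.5 1.05 0 0 0 0" --pt "255 1.05 0.75 0 0 0 0" --pt "255 0 0 -1.4 0 0 0" --pt "255 0 0 -0.8 0 0 0" --pt "255 0 0 0 0 0 0"

```text
time_s: 13.0
ee_pos: [0.5031, 0.3435, 0.0876]
eef_rot: [3.141, -0.523, 0.576]
force: [0.2, -0.2, 0.3]
grip_width: 0.0004
grip_force: 0.1
```

Emit:
apply_moves --pt "255 0 0 -0.6 0 0 0" --pt "255 0 0 0 0 0 0"

```text
time_s: 13.2
ee_pos: [0.5038, 0.3438, 0.0829]
eef_rot: [3.141, -0.525, 0.576]
force: [-0.2, -0.4, 6.4]
grip_width: 0.0003
grip_force: 2.9
```

```bash
python3 -c "
from h import *
go(PS,.52,O+.017*X+[0,0,.028],ahead=.025,back=0)"
```

```text
t 13.2 d [ 0.416  0.271 -0.868] dcm [ 0.11  0.05 -3.33] rot [-0.002  0.005  0.002]
pos [0.5038 0.3438 0.0829] q [0.53  0.402 1.858 0.065 0.358 1.47 ] F [-0.18 -0.45  6.42] w 0.0003 gf 2.87
```

Emit:
apply_moves --pt "255 0 0 -0.3 0 0 0" --pt "255 0 0 -0.3 0 0 0" --pt "255 0 0 -0.3 0 0 0" --pt "255 0 0 -0.3 0 0 0" --pt "255 0 0 -0.3 0 0 0" --pt "255 0 0 -0.3 0 0 0" --pt "255 0 0 -0.3 0 0 0"

```text
time_s: 13.9
ee_pos: [0.5037, 0.3438, 0.0624]
eef_rot: [3.141, -0.525, 0.576]
force: [-5.2, -4.1, 9.7]
grip_width: 0.0006
grip_force: 4.8
```

Emit:
apply_moves --pt "255 0 0 -0.3 0 0 0" --pt "255 0 0 -0.3 0 0 0" --pt "255 0 0 -0.2 0 0 0" --pt "255 0 0 0 0 0 0"

```text
time_s: 14.3
ee_pos: [0.5038, 0.3438, 0.0546]
eef_rot: [3.141, -0.525, 0.576]
force: [-5.7, -3.5, 12.8]
grip_width: 0.0006
grip_force: 6.0
```

Emit:
apply_moves --pt "255 0 0 -0.2 0 0 0" --pt "255 0 0 0 0 0 0"

```text
time_s: 14.5
ee_pos: [0.5038, 0.3439, 0.0528]
eef_rot: [3.141, -0.526, 0.576]
force: [-7.6, -4.5, 13.7]
grip_width: 0.0003
grip_force: 6.9
```

Emit:
apply_moves --pt "255 0 0 -0.15 0 0 0" --pt "255 0 0 0 0 0 0"

```text
time_s: 14.7
ee_pos: [0.504, 0.344, 0.0522]
eef_rot: [3.141, -0.527, 0.576]
force: [-13.4, -9.3, 24.7]
grip_width: 0.0004
grip_force: 13.1
```

Emit:
apply_moves --pt "255 0 0 -0.1 0 0 0" --pt "255 0 0 0 0 0 0"

```text
time_s: 14.9
ee_pos: [0.5041, 0.344, 0.0519]
eef_rot: [3.141, -0.527, 0.576]
force: [-19.7, -13.3, 35.2]
grip_width: 0.0007
grip_force: 18.3
```

```bash
python3 -c "
from h import *
go(PS,.52,O+.017*X+[0,0,.028],ahead=.025,back=0)"
```

```text
t 14.9 d [ 0.416  0.271 -0.868] dcm [ 0.07  0.03 -0.22] rot [-0.003  0.007  0.002]
pos [0.5041 0.344  0.0519] q [0.53  0.46  1.868 0.08  0.287 1.454] F [-19.66 -13.27  35.17] w 0.0007 gf 18.34
```

The force climbs with almost no travel, so the pedal is on its stop. I'll ease a little, hold, check the press, then release slowly.

Emit:
apply_moves --pt "255 0 0 0.1 0 0 0" --pt "255 0 0 0 0 0 0" --pt "255 0 0 0 0 0 0" --pt "255 0 0 0 0 0 0"

```text
time_s: 15.3
ee_pos: [0.504, 0.344, 0.0522]
eef_rot: [3.141, -0.527, 0.576]
force: [-13.9, -8.5, 24.2]
grip_width: 0.0004
grip_force: 12.8
```

```bash
python3 -c "
from h import *
snap('scene','pics/s7.png')"
```

Emit:
apply_moves --pt "255 0 0 0.4 0 0 0" --pt "255 0 0 0.5 0 0 0" --pt "255 0 0 0.5 0 0 0" --pt "255 0 0 0.5 0 0 0" --pt "255 0 0 0.5 0 0 0" --pt "255 0 0 0.5 0 0 0" --pt "255 0 0 0.5 0 0 0" --pt "255 0 0 0.6 0 0 0" --pt "255 -0.5 -0.3 0.6 0 0 0" --pt "255 -1.5 -1 0.3 0 0 0"

```text
time_s: 16.35
ee_pos: [0.4833, 0.3306, 0.0991]
eef_rot: [3.141, -0.523, 0.576]
force: [0.2, -0.0, -0.3]
grip_width: 0.0005
grip_force: 0.0
```

Emit:
apply_moves --pt "255 -2 -1.3 0.5 0 0 0" --pt "255 -2 -1.3 1 0 0 0" --pt "255 -2 -1.3 1 0 0 0" --pt "255 -1 -0.6 1 0 0 0" --pt "255 0 0 0 0 0 0" --pt "255 0 0 0 0 0 0"

```text
time_s: 16.95
ee_pos: [0.4136, 0.2857, 0.1338]
eef_rot: [3.141, -0.523, 0.576]
force: [0.8, 0.1, -0.2]
grip_width: 0.0003
grip_force: 0.0
```

```bash
python3 -c "
from h import *
go(PS,.52,O,ahead=.025)
snap('scene','pics/s8.png');snap('top','pics/t8.png')
f=lambda n,x,y,w,h:cv2.resize(cv2.imread(n)[y:y+h,x:x+w],(400,300),interpolation=cv2.INTER_CUBIC)
cv2.imwrite('pics/m9.png',np.vstack([np.hstack([f('pics/s7.png',305,185,100,75),f('pics/s8.png',305,185,100,75)]),np.hstack([f('pics/t8.png',130,140,160,120),f('pics/t8.png',270,120,133,100)])]))"
```

```text
t 16.95 d [ 0.416  0.271 -0.868] dcm [  7.7    4.93 -11.21] rot [-0.001  0.003  0.002]
pos [0.4136 0.2857 0.1338] q [0.518 0.097 2.105 0.07  0.419 1.456] F [ 0.76  0.14 -0.18] w 0.0003 gf 0.0
```

View pics/m9.png

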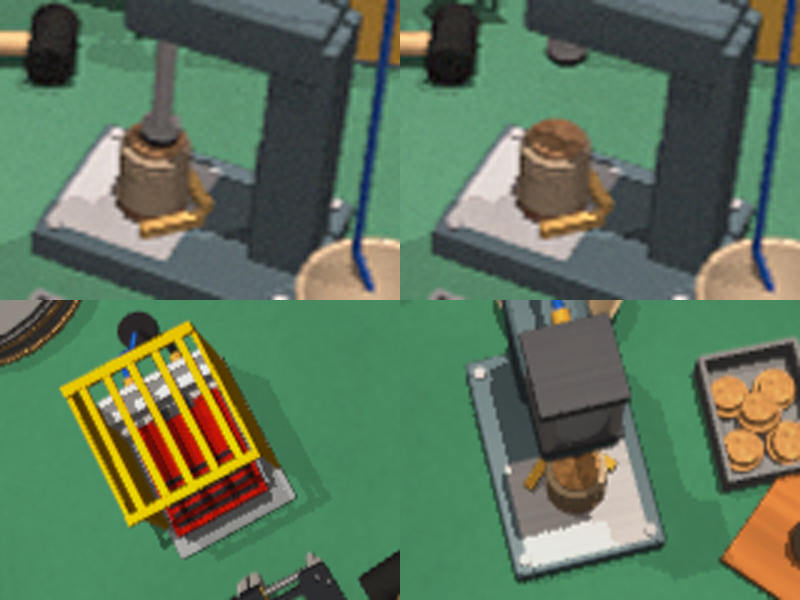

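The pictures show the ram pressed on the lid, then risen again. The lid is now down on the rim, the jar is in the V, and the pedal is up.

```bash
python3 -c "
from station import ctrl
print(ctrl.hand_in())"
```

```text
the job is handed in; nothing more can be done
None
```

The job is handed in at about 17 s of the 58 s: the last pictures show the jar corked and standing in the V of the press, the pedal up and the robot clear; `hand_in()` returned no verdict.

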